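Shift the wheel run-in rig to the marked gear

TASK

The gear lever of the wheel run-in rig has been left in the left-hand lane of its H-shaped gate. With your fingertips, push its ball knob back to the middle, across the gate, and fully home into the right-hand slot that has the raised rectangular bar beside it, without going into the other right-hand slot (beside the low round plug). Only push the knob, never take it between the fingers, and leave everything else on the bench where it is.

Things in the scene. Friction and masses are not known exactly. Their poses are not given: they have to be found in the camera images.
- rig: the wheel run-in rig, a fixed grey gearbox 120 x 120 mm on a 130 (x) x 120 (y) mm foot, with a bare metal gate plate 110 x 110 mm on top (81 mm high) and a test wheel 68 mm across on a shaft on its far side, reaching x = 98 mm and 81 mm high. Origin: on the table under the middle of the gate; x points away from the robot to the far slots, y to the rig's left, z up
- gate (a point): middle of the H gate, on the plate's top; axes as the rig's. The slots, 16 mm wide, form an H: two lanes along x, at y = +18 mm (left) and -18 mm (right), ending at x = +27 and -27 mm, joined by one cross channel along y at x = 0. They guide and stop the lever, which can change lanes only through the cross channel (inner corners rounded, 4 mm). Low round plugs also stand beside both left slots
- pivot (a point): point inside the rig, 20 mm above the table under the middle of the gate, about which the 9 mm thick steel lever tilts. For joint values c = cross and s = shift the ball's centre is (130 sin s, -130 sin c cos s, 130 cos c cos s) mm from here along the rig's axes: (0, +/-38, 124) in the middle of the left / right lane, (+/-41, -37, 118) fully home in a right slot
- knob (a point): centre of the black ball knob, 34 mm across, on top of the gear lever, about 140 to 150 mm above the table. About 2 N at the ball moves the lever and it stays where it is left (friction, no spring). Nothing else stands higher than 100 mm within 80 mm of the ball
- cross (a joint): sideways tilt of the lever, rad: -0.30 in the left lane, 0 upright, +0.30 in the right lane (play about 0.03 either way)
- shift (a joint): tilt of the lever along the lanes, rad: 0 in the middle of the cross channel (it passes across within about 0.06 either way), +0.318 fully home in a far slot (rig's +x), -0.318 fully home in a near slot; friction holds it
- bar_marker: the raised rectangular bar, 30 x 10 mm and 14 mm high, dark steel, lying along the lanes on the gate plate to the right of one of the two right-hand slots (at x = +24 or -24 mm, y = -41 mm in the rig's frame). It marks the slot wanted. Origin: centre of its underside, on the plate; axes as the rig's
- plug_marker: the low round plug, 14 mm wide and 4 mm high, dark steel, on the plate to the right of the other right-hand slot, the one not wanted. Origin: centre of its underside
- loose_wheel: bystander: black caster wheel 68 mm across lying flat, 15 mm high, in front of the rig to the right; origin under its centre
- spanner: bystander: open-ended spanner 34 x 193 mm, 6 mm high, to the right of the toggle clamp; origin under its centre
- hex_key: bystander: hex key 33 x 88 mm, 7 mm high, to the left of the toggle clamp; origin under its centre
- oil_can: bystander: green pump oil can with a thin spout, 64 x 102 mm, 142 mm high, on the left stand; origin at its underside
- screwdriver: bystander: screwdriver 215 mm long on the left stand; origin under its centre

How it is judged:
By the outcome, as a careful person would: the job done as asked, in the order asked, and still so for the second after the job is handed in, with the robot touching nothing.
It also fails if it takes over 58 s, if anything falls off the work surface, if the arm or the gripper's body presses on something with over 40 N, if the wrist force passes 120 N, or if a joint passes its speed limit or range.

ROBOT

A 6-joint arm with a two-finger parallel gripper is mounted at the origin on a cart in front of the work surface, level with it; the furniture and walls round the work are solid. World frame = base frame: x ahead of the robot, y to its left, z up, the work surface at z = 0. Lengths are in m, angles in rad, forces in N, time in s.
With the tool pointing down it reaches from about 0.35 to 0.85 m from the base axis. Payload 8.1 kg.
Tool frame: the origin (TCP) lies at the very end of the fingers, on their centre line; the grasp point (between the pads) lies 19 mm behind it; z points along the fingers, x is the direction in which the jaws open and shut, and the axes are right-handed (so a half turn about z gives the same grasp; the last joint's range is limited). The gripper opens to 93 mm and grips with 3 to 60 N. Pads are 15 mm wide; open, the fingers measure 128 mm over their backs; the gripper's body (75 mm by 188 mm) begins 65 mm behind the grasp point.
Start: joints at [-1.21, 0.13, 1.488, -0, 1.523, -0.085], TCP at [0.259, -0.541, 0.219] pointing down, gripper open.
Joint ranges: [-2.96, 2.96], [-0.89, 2.26], [0.02, 2.5], [-1.34, 4.48], [0, 2.73], [-2.66, 2.66]. Speed limits (rad/s): [2.39, 2.39, 2.79, 3.14, 3.14, 3.14].

INTERFACE

Orientations are given as a rotation vector (axis times angle).
In Python, from plant import robot gives the robot as it stands. The module is installed in compiled form; this text tells all that it offers.
- The arm moves only by the tool jog_arm, never from a script. Its argument "commands" is one flat list of numbers, 5 for each row, row after row: the gripper's target within -1 to 1 (shut at 1, half-way at 0, fully open at -1), then the shift along the tool's x, y, z in m, then the turn about the tool's z in degrees. A call has 1 to 20 rows; each row shifts and turns the commanded pose from where the row before left it, along the tool's axes as they then stand; what a row does not reach is not made up. A row lasts 1/12 s, in which the tool goes at most 41.7 mm and 7.16 degrees, less where a joint would pass 70% of its speed; a pose out of reach is approached as far as the arm can. A call is refused whole if a number of a shift passes 0.0417 or a number of a turn 7.16, either way. A call with a gripper value outside its range is refused whole. The fingers move at their own pace and stop on an object; "grip_force" is the grip in N (left out, the last holds). Time passes only in rows, so rows that do not move let the fingers close. It gives the time, the measured TCP pose, the force and the opening at its end, in the units of the state.
- robot.read_state(): the state, without advancing time (a new reading comes with each control period).
- robot.read_camera(name): name is "scene" or "top" or "wrist"; returns a dict with "img" (384x512x3 uint8, blue, green, red), "vfov" (degrees; the focal length in pixels is half the picture's height over the tangent of half this angle, whatever the lens; pixels are square), "cx", "cy" (the principal point, pixels), "extrinsics" (4x4, takes a point from world to camera coordinates). Camera axes: x right, y down, z forward; pixel columns grow to the right and rows downward; lengths in m; the calibration is good to about 2 mm. A picture is of the moment at which its call begins. There is no depth.
- robot.close_job(): hands the job in, once; it reports no verdict.
Trained networks look in a picture, given as the dict that the camera call returned (one of the last four; its "shot" number tells which), for a name from the list of things; names that differ only in an ending like _2 or _b are one class to them, and where a whole thing is asked for, a point or a joint stands for the part that bears it (a point fixed in the world has none). Each returns a list of dicts, best first, with "score" (0 to 1); they miss things now and then, are a little off and sometimes report something else, mostly with a low value. They report only what shows in the picture. A call takes as long as a camera call.
- robot.recognise(thing, picture): "box" ([centre column, centre row, width, height] as shares, 0 to 1, of the picture: columns of its width, rows of its height, round what is visible of it).
- robot.pinpoint(thing, picture): "position" ([row, column] as shares, 0 to 1, of the picture: columns of its width, rows of its height: a listed point, or the origin of a listed thing).
The state is a dict: "t": time; "q": joint angles; "dq": joint speeds; "joint_torque": joint torques, N m; "tool_pos": TCP position; "orientation": TCP orientation; "force": force on the tool from outside, world axes, zero at the start; "wrist_torque": the same for the moment, N m; "opening": finger opening in m.
Only numpy, scipy, OpenCV 4.12 (cv2) and the standard library are available. Lean on these libraries where they do the work, as an engineer would, in place of code of your own. Each camera call takes 0.05 s, during which the arm holds its last target.

## Working session

There is one attempt and no reset: what is moved stays moved. The work goes in short steps, Python scripts to look and compute and a tool call to move; the robot and the scene stay as the last step left them, time stands still between calls to the robot, and variables do not carry over. Pictures are saved under pics/ and viewed, and the job is handed in when it is done.

Besides the shell and the picture viewer there is one more tool, called after "Emit:" in YAML: its name, and indented under it one key for each argument. jog_arm: Moves the arm, as the interface text tells. Its arguments: {"type":"object","properties":{"commands":{"type":"array"},"grip_force":{"type":"number"}},"required":["commands"]}

```bash
mkdir -p pics; python3 - <<'E'
from plant import robot
import cv2,numpy as np
s=robot.read_state();print({k:np.round(v,3).tolist() for k,v in s.items()})
for n in ["scene","top","wrist"]:
    p=robot.read_camera(n);cv2.imwrite(f"pics/{n}0.png",p["img"]);print(n,p["vfov"],p["cx"],p["cy"],np.round(p["extrinsics"],4).tolist())
    for th in ["rig","gate","knob","bar_marker","plug_marker"]:
        try:
            print(th,[(np.round(np.array(d["position"])*[384,512],1).tolist(),round(d["score"],2)) for d in robot.pinpoint(th,p)][:3])
        except Exception as e: print(th,e)
E
```

```text
{'t': 0.0, 'q': [-1.21, 0.131, 1.489, -0.0, 1.523, -0.085], 'dq': [0.001, -0.001, -0.001, -0.0, -0.001, 0.001], 'joint_torque': [-0.001, -55.984, -49.176, 0.077, 0.035, -0.0], 'tool_pos': [0.259, -0.541, 0.218], 'orientation': [-2.657, 1.675, 0.002], 'force': [0.239, -0.637, 0.661], 'wrist_torque': [0.032, 0.02, 0.009], 'opening': 0.093}
scene 47.66554959598898 259.53782770741077 188.76799491806065 [[-0.8625, -0.506, 0.0062, 0.5181], [-0.3857, 0.6495, -0.6552, 0.2058], [0.3275, -0.5676, -0.7554, 1.2002], [0.0, 0.0, 0.0, 1.0]]
rig [([167.2, 254.9], 0.98), ([136.3, 241.7], 0.57)]
gate [([148.6, 250.9], 0.77)]
knob [([137.2, 239.7], 0.5), ([239.2, 312.3], 0.25)]
bar_marker [([137.9, 257.0], 0.54)]
plug_marker []
top 47.404435545316915 256.2634919718691 189.6164785867077 [[0.0169, -0.9998, 0.0046, 0.1411], [-0.9897, -0.0174, -0.1418, 0.5211], [0.1419, -0.0022, -0.9899, 1.2295], [0.0, 0.0, 0.0, 1.0]]
rig [([147.4, 318.3], 0.97)]
gate [([143.7, 324.9], 0.72)]
knob [([148.4, 328.7], 0.57), ([129.3, 320.2], 0.49)]
bar_marker [([199.9, 355.1], 0.63), ([135.9, 340.5], 0.49)]
plug_marker []
wrist 58.82563487936615 247.99302594704164 196.1558471144929 [[0.4307, -0.9025, 0.0, -0.5999], [-0.8604, -0.4106, 0.3017, -0.0355], [-0.2723, -0.13, -0.9534, 0.392], [0.0, 0.0, 0.0, 1.0]]
rig []
gate []
knob []
bar_marker []
plug_marker []
```

```bash
python3 - <<'E'
import cv2
for n,c in [("scene",(60,230,160,340)),("top",(80,220,240,420))]:
    i=cv2.imread(f"pics/{n}0.png")[c[0]:c[1],c[2]:c[3]]
    i=cv2.resize(i,None,fx=4.4,fy=4.2 if 0 else 4.4,interpolation=cv2.INTER_CUBIC)
    i=i[:600,:800];cv2.imwrite(f"pics/{n}0c.png",i)
E
```

```text
(no output)
```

View pics/scene0.png

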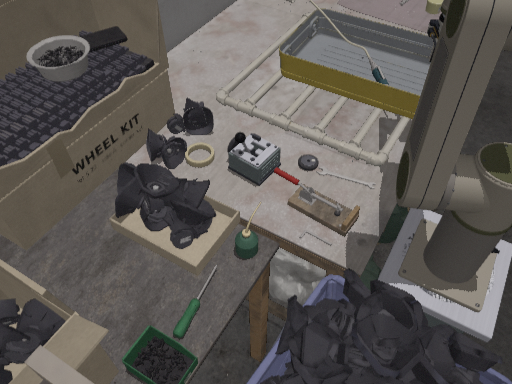

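View pics/top0.png

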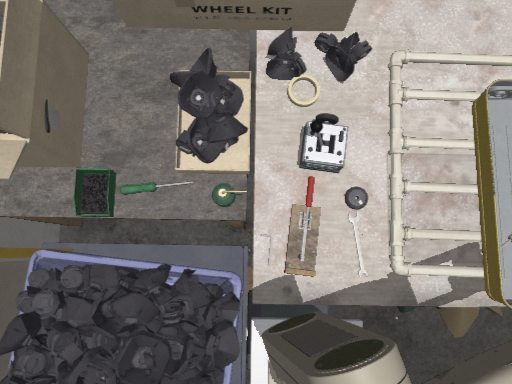

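View pics/scene0c.png

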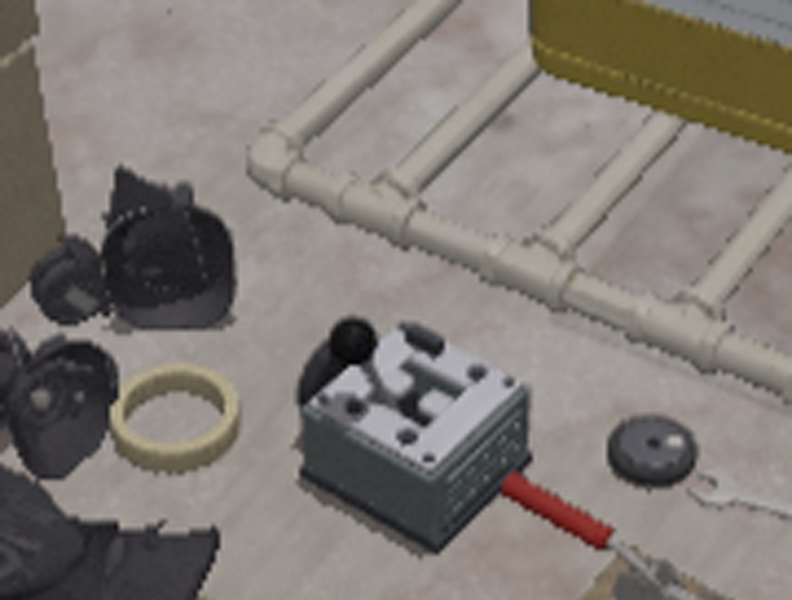

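View pics/top0c.png

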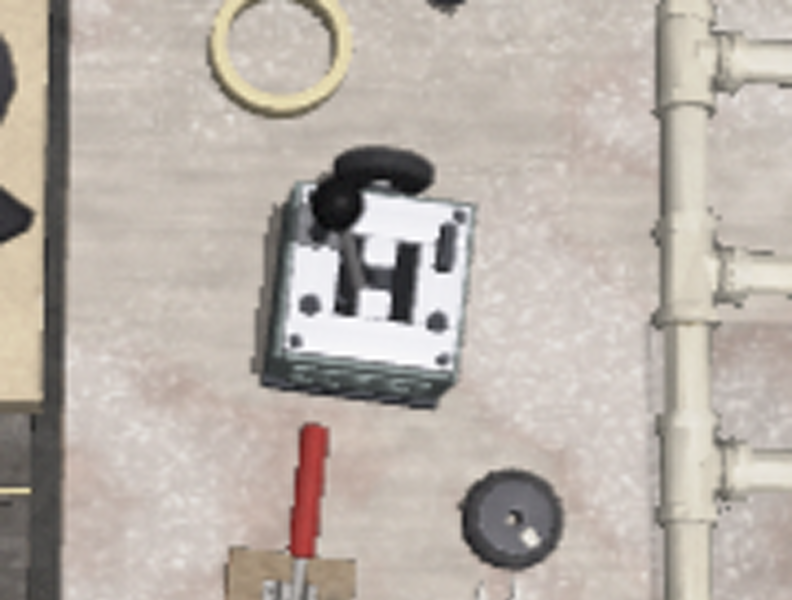

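The top view crop shows the lever's ball at about (337,203), at the far end of the left lane. The bar at (445,248) is beside the far right slot, and the plug at (437,320) is beside the near right one. The target is therefore far right. Next I fit the rig pose and the ball position from both views.

```bash
cat > h.py <<'E'
import numpy as np
from scipy.optimize import least_squares
def proj(p,X):
    E=np.array(p["extrinsics"]);f=192/np.tan(np.radians(p["vfov"])/2)
    c=(E[:3,:3]@np.asarray(X).T).T+E[:3,3];return np.c_[f*c[:,0]/c[:,2]+p["cx"],f*c[:,1]/c[:,2]+p["cy"]]
def rigpts(r,L):
    L=np.asarray(L,float);c,s=np.cos(r[2]),np.sin(r[2])
    return np.c_[r[0]+c*L[:,0]-s*L[:,1],r[1]+s*L[:,0]+c*L[:,1],L[:,2]]
def ball(c,s): return np.array([[.13*np.sin(s),-.13*np.sin(c)*np.cos(s),.02+.13*np.cos(c)*np.cos(s)]])
E
python3 - <<'E'
from h import *
from plant import robot
T=robot.read_camera("top");S=robot.read_camera("scene")
cr=lambda a,o:(np.array(a,float)+.5)/4.4-.5+np.array(o)
L=np.array([[24,-41,93],[-24,-41,84],[-24,41,84],[0,0,81]])/1000
t=cr([[445,246],[437,320],[311,303],[378,280]],(240,80))
L2=np.array([[24,-41,92],[-24,-41,84],[-24,41,84],[24,41,84]])/1000
s=cr([[422,340],[477,372],[407,437],[354,407]],(160,60))
bt=cr([[337,203]],(240,80));bs=cr([[352,341]],(160,60))
fs={"both":lambda r:np.r_[(proj(T,rigpts(r,L))-t).ravel(),(proj(S,rigpts(r,L2))-s).ravel()],"top":lambda r:(proj(T,rigpts(r,L))-t).ravel(),"scene":lambda r:(proj(S,rigpts(r,L2))-s).ravel()}
for k,f in fs.items():
    o=least_squares(f,[.6,-.08,0]);print(k,o.x,np.round(o.fun,1).tolist())
    if k=="both": r=o.x
g=lambda x:np.r_[(proj(T,x[None])-bt).ravel(),(proj(S,x[None])-bs).ravel()]
o=least_squares(g,[.6,-.05,.14]);print("ball tri",o.x,o.fun)
g=lambda q:np.r_[(proj(T,rigpts(r,ball(*q)))-bt).ravel(),(proj(S,rigpts(r,ball(*q)))-bs).ravel()]
o=least_squares(g,[-.3,.2]);print("cs",o.x,o.fun,rigpts(r,ball(*o.x)))
E
```

```text
both [ 0.64889754 -0.04374508 -0.10910067] [0.7, 0.2, 0.2, 0.6, -0.0, 0.8, -0.1, -0.1, -0.2, -0.6, -0.7, 0.2, -0.4, -0.0, -0.5, 0.2]
top [ 0.65002072 -0.0432847  -0.11315729] [0.5, -0.2, -0.0, 0.2, -0.2, 0.4, -0.3, -0.5]
scene [ 0.64752764 -0.04427332 -0.11002983] [0.2, -0.5, -0.2, 0.2, 0.1, 0.0, -0.1, 0.3]
ball tri [ 0.67911406 -0.00922675  0.14490446] [ 0.17312093  0.46105999 -0.5349696  -0.14030235]
cs [-0.29106202  0.2129937 ] [ 0.47287467  0.42197373 -0.58097449  0.27657766] [[ 0.68018471 -0.010491    0.14171803]]
```

```bash
cat >> h.py <<'E'
from scipy.spatial.transform import Rotation as R
RIG=np.array([.649,-.0438,-.11])
def to(target_mm,robot,yaw=None):
    s=robot.read_state();Rm=R.from_rotvec(s["orientation"]).as_matrix()
    t=np.array(target_mm)/1000;w=rigpts(RIG,t[None])[0]
    p=np.array(s["tool_pos"]);c,sn=np.cos(RIG[2]),np.sin(RIG[2]);d=p[:2]-RIG[:2]
    print("t",round(s["t"],2),"rig pos mm",np.round([1e3*(c*d[0]+sn*d[1]),1e3*(-sn*d[0]+c*d[1]),1e3*p[2]],1),"F",np.round(s["force"],1),"open",s["opening"])
    print("tool delta",np.round(Rm.T@(w-p),4),"tool x yaw",np.degrees(np.arctan2(Rm[1,0],Rm[0,0]))-np.degrees(RIG[2])," want -90; toolz",np.round(Rm[:,2],3),"world",w)
E
python3 - <<'E'
from h import *
from plant import robot
to([80,37,300],robot)
p=robot.read_camera("wrist");E=np.array(p["extrinsics"]);s=robot.read_state()
C=-E[:3,:3].T@E[:3,3];print("cam in tool",R.from_rotvec(s["orientation"]).as_matrix().T@(C-s["tool_pos"]))
E
```

```text
t 1.0 rig pos mm [-333.3 -537.4  218.6] F [1.1 0.2 0.3] open 0.09304174500998463
tool delta [-0.2699 -0.6542 -0.0814] tool x yaw -58.15629701218747  want -90; toolz [-0. -0. -1.] world [ 0.73257828 -0.01580589  0.3       ]
cam in tool [-9.86344055e-05 -8.40454145e-02 -1.65789804e-01]
```

View pics/wrist0.png

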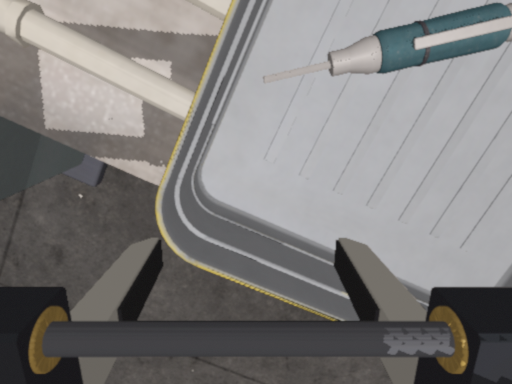

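Emit:
jog_arm:
  commands: [1,0,0,-0.02,0,1,0,0,-0.02,0,1,0,0,-0.02,0,1,0,0,-0.02,0,1,-0.0108,-0.0262,0,0,1,-0.0108,-0.0262,0,0,1,-0.0108,-0.0262,0,0,1,-0.0108,-0.0262,0,0,1,-0.0108,-0.0262,0,0,1,-0.0108,-0.0262,0,0,1,-0.0108,-0.0262,0,0,1,-0.0108,-0.0262,0,0,1,-0.0108,-0.0262,0,0,1,-0.0108,-0.0262,0,0,1,-0.0108,-0.0262,0,0,1,-0.0108,-0.0262,0,0,1,-0.0108,-0.0262,0,0,1,-0.0108,-0.0262,0,0,1,-0.0108,-0.0262,0,0,1,-0.0108,-0.0262,0,0]
  grip_force: 10

```text
t: 2.72
tool_pos: [0.5633, -0.2035, 0.2987]
orientation: [-2.658, 1.675, -0.0]
force: [-0.7, 0.2, -0.5]
opening: 0.0006
```

```bash
python3 -c "
from h import *
from plant import robot
to([80,37,300],robot)"
```

```text
t 2.72 rig pos mm [ -67.7 -168.1  298.7] F [-0.7  0.2 -0.5] open 0.0005673057873638806
tool delta [-0.0963 -0.2337 -0.0012] tool x yaw -58.150480678798196  want -90; toolz [ 0. -0. -1.] world [ 0.73257828 -0.01580589  0.3       ]
```

Emit:
jog_arm:
  commands: [1,-0.0096,-0.0234,0,0,1,-0.0096,-0.0234,0,0,1,-0.0096,-0.0234,0,0,1,-0.0096,-0.0234,0,0,1,-0.0096,-0.0234,0,0,1,-0.0096,-0.0234,0,0,1,-0.0096,-0.0234,0,0,1,-0.0096,-0.0234,0,0,1,-0.0096,-0.0234,0,0,1,-0.0096,-0.0234,0,0,1,0,0,0,6.4,1,0,0,0,6.4,1,0,0,0,6.4,1,0,0,0,6.4,1,0,0,0,6.4,1,0,0,0,0,1,0,0,0,0]

```text
t: 4.13
tool_pos: [0.7322, -0.0172, 0.2985]
orientation: [2.097, -2.339, -0.0]
force: [0.1, -0.0, -0.2]
opening: 0.0003
```

```bash
python3 - <<'E'
from h import *
from plant import robot
import cv2
to([80,37,126],robot)
for n in ["scene","top","wrist"]:
    p=robot.read_camera(n);cv2.imwrite(f"pics/{n}1.png",p["img"])
E
```

```text
t 4.13 rig pos mm [ 79.8  35.6 298.5] F [ 0.1 -0.  -0.2] open 0.0002784635843983459
tool delta [-0.0014 -0.0003  0.1725] tool x yaw -89.95325052482045  want -90; toolz [-0.  0. -1.] world [ 0.73257828 -0.01580589  0.126     ]
```

View pics/scene1.png

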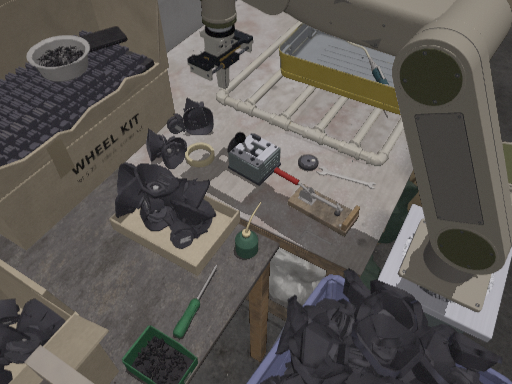

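View pics/wrist1.png

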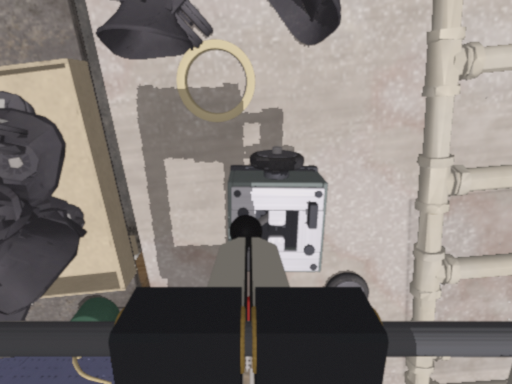

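```bash
python3 - <<'E'
from h import *
from plant import robot
import cv2
s=robot.read_state()
P={}
for n in ["wrist","scene","top"]:
    p=robot.read_camera(n);P[n]=p
    print(n,"tcp",proj(p,np.array(s["tool_pos"])[None]).round(0),"gate,bar,ball",proj(p,rigpts(RIG,np.r_[[[0,0,.081],[.024,-.041,.093],[.055,.055,.081],[-.055,-.055,.081]],ball(-.29,.213)])).round(1).tolist())
    E=np.array(p["extrinsics"]);print("C",-E[:3,:3].T@E[:3,3],"fwd",E[2,:3])
E
```

```text
wrist tcp [[248. 252.]] gate,bar,ball [[277.1, 229.4], [313.7, 214.4], [231.2, 186.0], [319.4, 269.5], [247.1, 228.0]]
C [ 0.81571622 -0.02654051  0.4643797 ] fwd [-0.29989597  0.03295975 -0.95340236]
scene tcp [[223.  88.]] gate,bar,ball [[253.5, 149.0], [255.3, 136.1], [229.1, 151.3], [277.7, 146.6], [239.0, 137.3]]
C [0.13318978 0.80969569 1.03827594] fwd [ 0.32751105 -0.56755091 -0.75539558]
top tcp [[329.  86.]] gate,bar,ball [[325.4, 143.1], [341.4, 135.7], [308.3, 122.1], [342.8, 164.4], [316.8, 126.1]]
C [0.33891496 0.15284478 1.2902973 ] fwd [ 0.14189308 -0.00216197 -0.98987963]
```

View pics/top1.png

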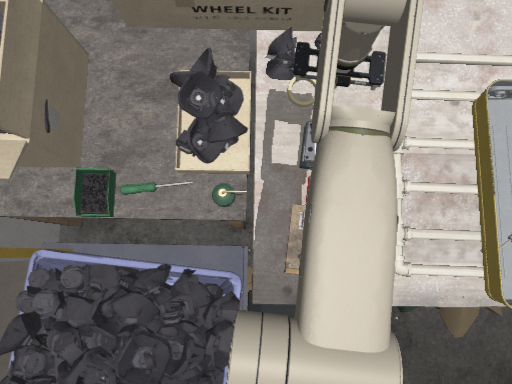

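The wrist view agrees with the fit: the bar is predicted at (314,214) and seen at (313,215), and the ball is predicted at (247,228) and seen at (246,230). Now I lower the closed fingers on the far side of the ball.

Emit:
jog_arm:
  commands: [1,-0.0014,0,0.017,0,1,0,0,0.017,0,1,0,0,0.017,0,1,0,0,0.017,0,1,0,0,0.017,0,1,0,0,0.017,0,1,0,0,0.017,0,1,0,0,0.017,0,1,0,0,0.017,0,1,0,0,0.017,0,1,0,0,0,0,1,0,0,0,0]

```text
t: 5.43
tool_pos: [0.7313, -0.0157, 0.1273]
orientation: [2.092, -2.341, -0.003]
force: [-0.0, 0.7, 0.6]
opening: 0.0005
```

```bash
python3 - <<'E'
from h import *
from plant import robot
import cv2
to([50,37,126],robot)
p=robot.read_camera("scene");cv2.imwrite("pics/scene2.png",cv2.resize(p["img"][60:230,160:340],None,fx=3.5,fy=3.5,interpolation=2))
E
```

```text
t 5.43 rig pos mm [ 78.7  37.  127.3] F [-0.   0.7  0.6] open 0.0005469890763489239
tool delta [0.     0.0287 0.0014] tool x yaw -90.12288942669474  want -90; toolz [-0.003  0.    -1.   ] world [ 0.7027596  -0.01251254  0.126     ]
```

View pics/scene2.png

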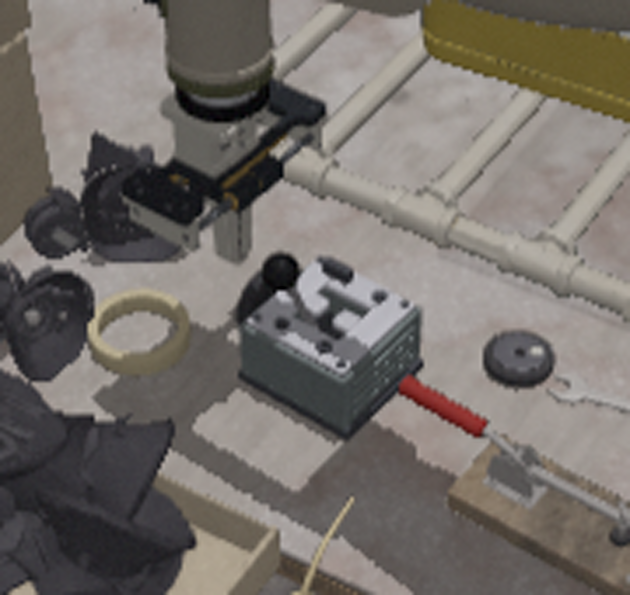

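The picture shows the fingertips behind the ball with clear space, so I push toward the robot.

Emit:
jog_arm:
  commands: [1,0,0.005,0,0,1,0,0.005,0,0,1,0,0.005,0,0,1,0,0.005,0,0,1,0,0.004,0,0,1,0,0.004,0,0,1,0,0.004,0,0,1,0,0.004,0,0,1,0,0.004,0,0,1,0,0.003,0,0,1,0,0,0,0,1,0,0,0,0]

```text
t: 6.48
tool_pos: [0.6894, -0.011, 0.1286]
orientation: [2.093, -2.343, -0.0]
force: [1.0, 0.6, 1.1]
opening: 0.0002
```

```bash
cat > look.py <<'E'
import sys
from h import *
from plant import robot
import cv2
k=sys.argv[1];to([float(a) for a in sys.argv[2:5]],robot)
for n in ["scene","wrist"]:
    p=robot.read_camera(n);b=proj(p,rigpts(RIG,np.r_[ball(-.29,0),ball(.3,0),ball(.3,.318)]))
    print(n,"ballL0 R0 Rhome px",b.round(1).tolist(),"pinpoint knob",[(np.round(np.array(d["position"])[::-1]*[512,384],1).tolist(),round(d["score"],2)) for d in robot.pinpoint("knob",p)][:2])
    i=p["img"]
    if n=="scene": i=cv2.resize(i[90:200,190:330],None,fx=5,fy=5,interpolation=2)
    cv2.imwrite(f"pics/{n}{k}.png",i)
E
python3 look.py 3 25 37 126
```

```text
t 6.48 rig pos mm [ 36.6  37.1 128.6] F [1.  0.6 1.1] open 0.0002496479377554889
tool delta [0.0001 0.0116 0.0026] tool x yaw -90.15478760137466  want -90; toolz [-0. -0. -1.] world [ 0.6779107  -0.00976808  0.126     ]
scene ballL0 R0 Rhome px [[246.0, 140.5], [260.9, 127.3], [250.2, 124.0]] pinpoint knob [([244.1, 139.2], 0.42)]
wrist ballL0 R0 Rhome px [[247.7, 329.1], [391.3, 328.2], [392.5, 253.1]] pinpoint knob [([242.7, 309.1], 0.52)]
```

View pics/scene3.png

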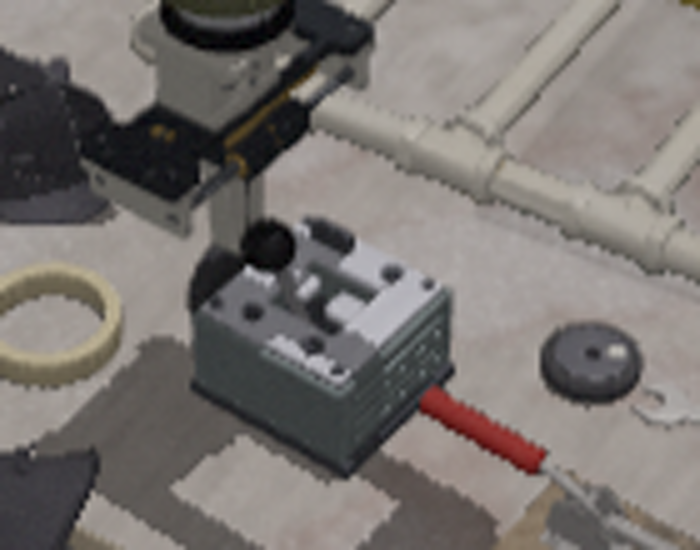

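View pics/wrist3.png

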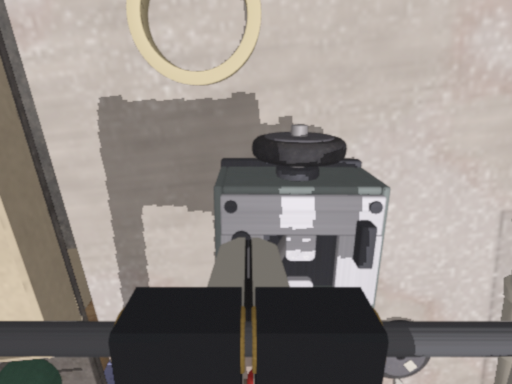

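Ball seen at (243.6,139) in the full scene frame, about 10 mm short of the middle. That matches the tool position, so I push another 11 mm.

Emit:
jog_arm:
  commands: [1,0,0.003,0.001,0,1,0,0.003,0.001,0,1,0,0.003,0,0,1,0,0.003,0,0,1,0,0,0,0,1,0,0,0,0,1,0,0,0,0]

```text
t: 7.27
tool_pos: [0.6774, -0.0096, 0.1264]
orientation: [2.092, -2.343, -0.001]
force: [-0.1, 0.5, 0.2]
opening: 0.0005
```

```bash
python3 look.py 4 25 37 126
```

```text
t 7.27 rig pos mm [ 24.4  37.1 126.4] F [-0.1  0.5  0.2] open 0.0005238355533171881
tool delta [ 0.0001 -0.0006  0.0004] tool x yaw -90.15510177143716  want -90; toolz [-0.001  0.    -1.   ] world [ 0.6779107  -0.00976808  0.126     ]
scene ballL0 R0 Rhome px [[246.0, 140.5], [260.9, 127.3], [250.2, 124.0]] pinpoint knob [([248.2, 136.8], 0.54), ([257.6, 139.5], 0.49)]
wrist ballL0 R0 Rhome px [[247.8, 312.0], [395.9, 311.1], [397.3, 232.8]] pinpoint knob [([242.5, 311.8], 0.68)]
```

View pics/scene4.png

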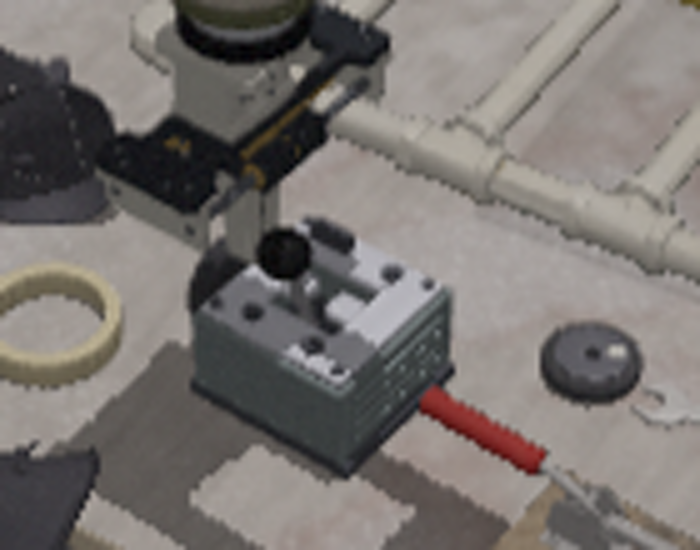

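The ball is at the middle of the left lane, seen at (246.6,140.6) against (246,140.5) predicted. I back off and go round to its left side at the same height.

Emit:
jog_arm:
  commands: [1,0,-0.008,0,0,1,0,-0.008,0,0,1,0,-0.004,0,0,1,-0.011,0,0,0,1,-0.011,0,0,0,1,-0.011,0,0,0,1,-0.011,0,0,0,1,-0.011,0,0,0,1,0,0,0,0,1,0,0.011,0,0,1,0,0.011,0,0,1,0,0.011,0,0,1,0,0.011,0,0,1,0,0,0,0,1,0,0,0,0]

```text
t: 8.72
tool_pos: [0.66, 0.0478, 0.1269]
orientation: [-2.093, 2.343, -0.001]
force: [1.2, -0.7, 0.3]
opening: 0.0006
```

```bash
python3 look.py 5 0 -4 126
```

```text
t 8.72 rig pos mm [  0.9  92.3 126.9] F [ 1.2 -0.7  0.3] open 0.0005952501343091673
tool delta [0.0963 0.0006 0.0009] tool x yaw -90.13950986645571  want -90; toolz [ 0. -0. -1.] world [ 0.64856089 -0.04777582  0.126     ]
scene ballL0 R0 Rhome px [[246.0, 140.5], [260.9, 127.3], [250.2, 124.0]] pinpoint knob [([244.5, 136.4], 0.46)]
wrist ballL0 R0 Rhome px [[359.9, 271.0], [513.6, 270.1], [519.6, 187.1]] pinpoint knob [([355.9, 272.3], 0.59)]
```

View pics/wrist5.png

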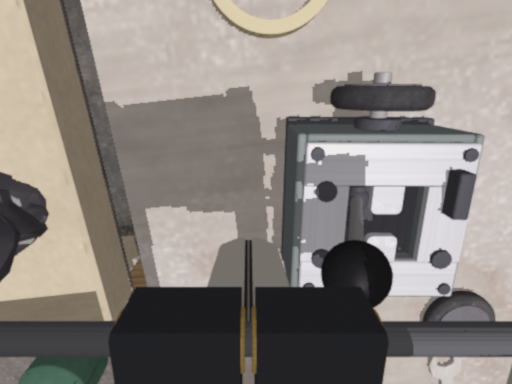

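View pics/scene5.png

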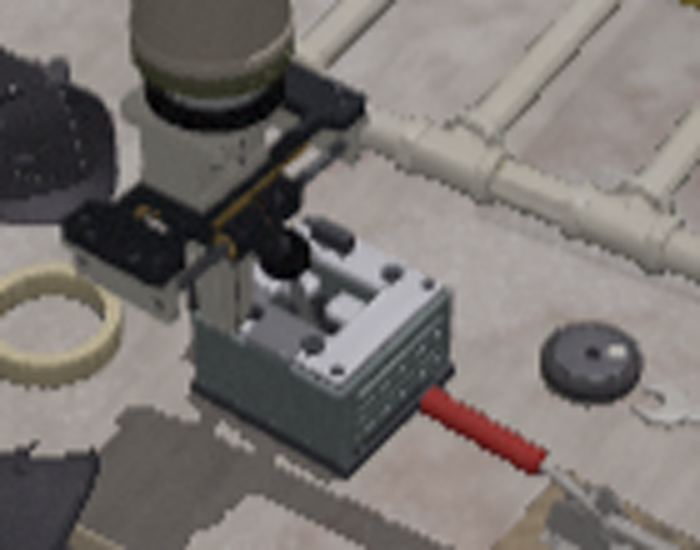

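The wrist view shows the ball at (357,275) against (360,271) predicted. It is about 2 mm toward the near side, well inside the cross channel's tolerance. Next I push right.

Emit:
jog_arm:
  commands: [1,0.006,0,0,0,1,0.006,0,0,0,1,0.006,0,0,0,1,0.005,0,0,0,1,0.005,0,0,0,1,0.005,0,0,0,1,0.005,0,0,0,1,0.005,0,0,0,1,0.005,0,0,0,1,0.005,0,0,0,1,0,0,0,0]

```text
t: 9.83
tool_pos: [0.6539, -0.0062, 0.1265]
orientation: [2.091, -2.343, 0.0]
force: [-0.0, -0.2, -0.4]
opening: 0.0004
```

```bash
python3 look.py 6 0 -4 126
```

```text
t 9.83 rig pos mm [  0.7  37.9 126.5] F [-0.  -0.2 -0.4] open 0.000377100598789284
tool delta [0.0419 0.0006 0.0005] tool x yaw -90.20129671337142  want -90; toolz [-0.    -0.001 -1.   ] world [ 0.64856089 -0.04777582  0.126     ]
scene ballL0 R0 Rhome px [[246.0, 140.5], [260.9, 127.3], [250.2, 124.0]] pinpoint knob []
wrist ballL0 R0 Rhome px [[250.6, 270.3], [405.4, 269.3], [407.2, 185.7]] pinpoint knob [([320.0, 282.3], 0.84)]
```

View pics/wrist6.png

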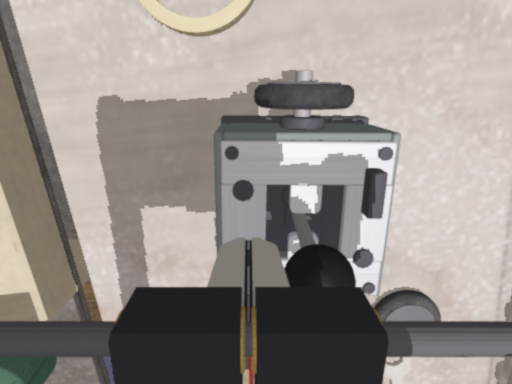

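Emit:
jog_arm:
  commands: [1,0.005,0,0,0,1,0.005,0,0,0,1,0.005,0,0,0,1,0.005,0,0,0,1,0.005,0,0,0,1,0.005,0,0,0,1,0.005,0,0,0,1,0.004,0,0,0,1,0,0,0,0,1,0,0,0,0]

```text
t: 10.87
tool_pos: [0.6495, -0.0443, 0.1264]
orientation: [2.092, -2.343, 0.0]
force: [0.2, -0.7, 0.4]
opening: 0.0004
```

```bash
python3 look.py 7 0 -4 126
```

```text
t 10.87 rig pos mm [  0.6  -0.4 126.4] F [ 0.2 -0.7  0.4] open 0.00041805116343731144
tool delta [0.0036 0.0006 0.0004] tool x yaw -90.19262368689664  want -90; toolz [-0. -0. -1.] world [ 0.64856089 -0.04777582  0.126     ]
scene ballL0 R0 Rhome px [[246.0, 140.5], [260.9, 127.3], [250.2, 124.0]] pinpoint knob [([259.2, 124.8], 0.48)]
wrist ballL0 R0 Rhome px [[171.8, 270.4], [326.2, 269.5], [324.9, 186.2]] pinpoint knob [([318.2, 273.0], 0.68)]
```

View pics/wrist7.png

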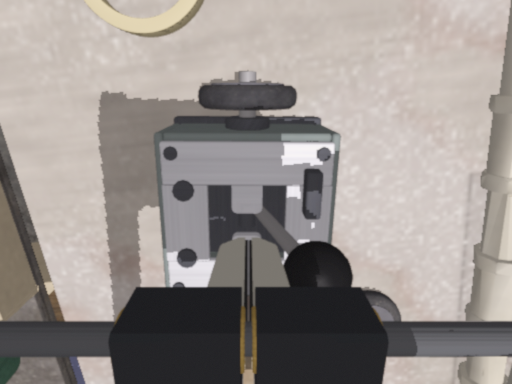

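View pics/scene7.png

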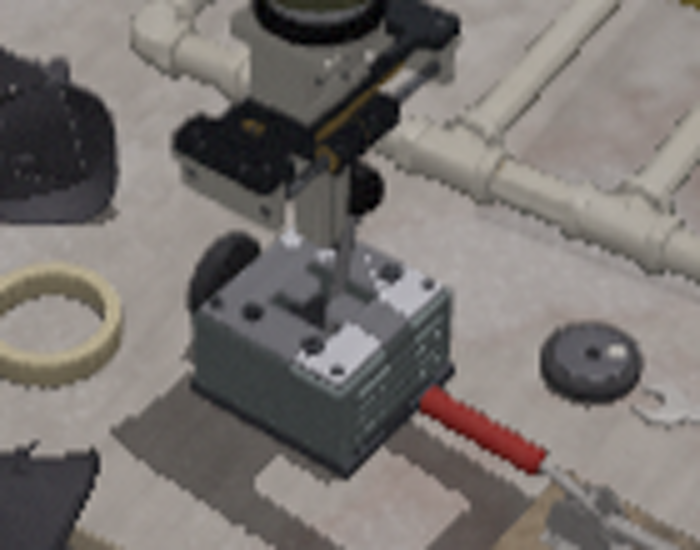

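The ball is at about y = -34 mm. I push 3 mm more so the lever sits in the right lane.

Emit:
jog_arm:
  commands: [1,0.002,0,0,0,1,0.0015,0,0,0,1,0,0,0,0,1,0,0,0,0]

```text
t: 11.4
tool_pos: [0.6493, -0.0471, 0.1265]
orientation: [2.093, -2.343, -0.0]
force: [-0.0, 0.9, -1.3]
opening: 0.0004
```

```bash
python3 look.py 8 0 15 126
```

```text
t 11.4 rig pos mm [  0.6  -3.2 126.5] F [-0.   0.9 -1.3] open 0.0003931204851535374
tool delta [-0.0182  0.0007  0.0005] tool x yaw -90.15364037742143  want -90; toolz [-0.  0. -1.] world [ 0.65064667 -0.02889066  0.126     ]
scene ballL0 R0 Rhome px [[246.0, 140.5], [260.9, 127.3], [250.2, 124.0]] pinpoint knob [([261.8, 127.5], 0.53)]
wrist ballL0 R0 Rhome px [[165.1, 270.4], [319.6, 269.5], [318.0, 186.2]] pinpoint knob [([313.8, 273.4], 0.81)]
```

Now back off and go round to the near side of the ball.

Emit:
jog_arm:
  commands: [1,-0.009,0,0,0,1,-0.009,0,0,0,1,0,0.012,0,0,1,0,0.012,0,0,1,0,0.012,0,0,1,0,0.012,0,0,1,0,0,0,0,1,0.011,0,0,0,1,0.011,0,0,0,1,0.011,0,0,0,1,0.011,0,0,0,1,0.009,0,0,0,1,0,0,0,0,1,0,0,0,0]

```text
t: 12.77
tool_pos: [0.5976, -0.0775, 0.1265]
orientation: [-2.091, 2.345, 0.001]
force: [0.4, -0.4, -0.6]
opening: 0.0005
```

```bash
python3 look.py 9 16.5 -38 126
```

```text
t 12.77 rig pos mm [-47.4 -39.1 126.5] F [ 0.4 -0.4 -0.6] open 0.0005035195017152184
tool delta [-0.0014 -0.0639  0.0005] tool x yaw -90.2580734035044  want -90; toolz [-0.  0. -1.] world [ 0.6612287  -0.08338167  0.126     ]
scene ballL0 R0 Rhome px [[246.0, 140.5], [260.9, 127.3], [250.2, 124.0]] pinpoint knob [([258.0, 126.5], 0.59), ([253.4, 167.7], 0.3)]
wrist ballL0 R0 Rhome px [[78.6, 175.2], [247.9, 174.3], [243.1, 78.6]] pinpoint knob [([241.0, 177.5], 0.73), ([250.5, 115.4], 0.27)]
```

View pics/wrist9.png

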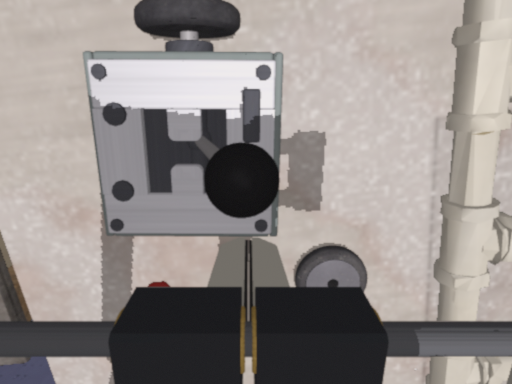

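View pics/scene9.png

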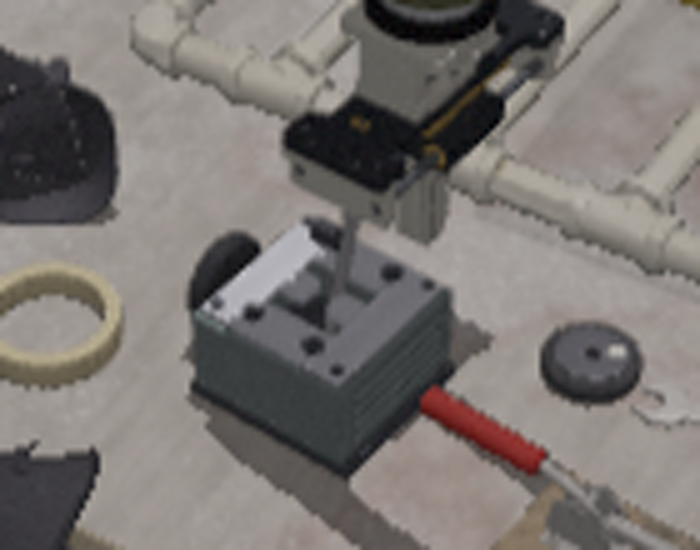

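The wrist view shows the ball at (242,179), at the middle of the right lane. I push it away into the far slot beside the bar.

Emit:
jog_arm:
  commands: [1,0,-0.005,0,0,1,0,-0.005,0,0,1,0,-0.005,0,0,1,0,-0.005,0,0,1,0,-0.004,0,0,1,0,-0.004,0,0,1,0,-0.004,0,0,1,0,-0.004,0,0,1,0,-0.004,0,0,1,0,-0.004,0,0,1,0,-0.004,0,0,1,0,-0.004,0,0,1,0,-0.004,0,0,1,0,-0.003,0,0,1,0,0,0,0,1,0,0,0,0]

```text
t: 14.3
tool_pos: [0.6565, -0.0832, 0.1265]
orientation: [-2.093, 2.343, -0.0]
force: [-0.9, 0.1, -0.7]
opening: 0.0005
```

```bash
python3 look.py 10 16.5 -38 126
```

```text
t 14.3 rig pos mm [ 11.8 -38.3 126.5] F [-0.9  0.1 -0.7] open 0.0005486660100288145
tool delta [-0.0004 -0.0047  0.0005] tool x yaw -90.15402893412636  want -90; toolz [ 0. -0. -1.] world [ 0.6612287  -0.08338167  0.126     ]
scene ballL0 R0 Rhome px [[246.0, 140.5], [260.9, 127.3], [250.2, 124.0]] pinpoint knob [([251.6, 125.9], 0.46)]
wrist ballL0 R0 Rhome px [[96.6, 290.1], [248.0, 289.2], [243.7, 208.5]] pinpoint knob [([240.0, 213.7], 0.93), ([201.2, 206.2], 0.23)]
```

View pics/wrist10.png

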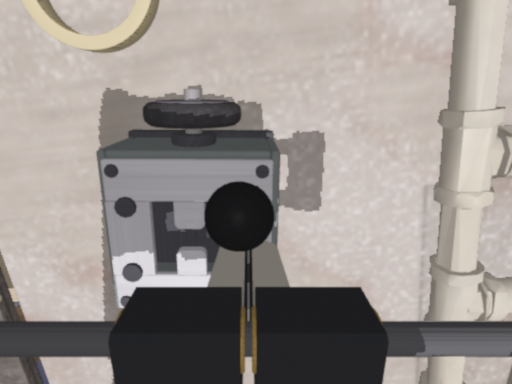

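The ball at (239,216) is about 4 mm short of home at (244,208). I press on in small steps and watch the force.

Emit:
jog_arm:
  commands: [1,0,-0.002,0,0,1,0,-0.002,0,0,1,0,0,0,0]

```text
t: 14.75
tool_pos: [0.6597, -0.0835, 0.1264]
orientation: [2.092, -2.342, -0.002]
force: [-5.7, 1.2, -0.1]
opening: 0.0005
```

Emit:
jog_arm:
  commands: [1,0,-0.001,0,0,1,0,0,0,0,1,0,0,0,0]

```text
t: 15.0
tool_pos: [0.6602, -0.0835, 0.1263]
orientation: [2.092, -2.342, -0.003]
force: [-6.7, 0.8, 1.3]
opening: 0.0005
```

Emit:
jog_arm:
  commands: [1,0,-0.001,0,0,1,0,0,0,0,1,0,0,0,0]

```text
t: 15.25
tool_pos: [0.6608, -0.0836, 0.1261]
orientation: [2.091, -2.341, -0.004]
force: [-8.9, 2.1, 2.2]
opening: 0.0007
```

Emit:
jog_arm:
  commands: [1,0,-0.001,0,0,1,0,-0.001,0,0,1,0,0,0,0,1,0,0,0,0]

```text
t: 15.58
tool_pos: [0.6618, -0.0837, 0.1259]
orientation: [2.09, -2.34, -0.007]
force: [-14.0, 1.1, 5.1]
opening: 0.0004
```

```bash
python3 look.py 11 16.5 -38 126
```

```text
t 15.58 rig pos mm [ 17.1 -38.2 125.9] F [-14.    1.1   5.1] open 0.000424912010122498
tool delta [-0.0002  0.0006 -0.0001] tool x yaw -90.14679389617359  want -90; toolz [-0.006  0.001 -1.   ] world [ 0.6612287  -0.08338167  0.126     ]
scene ballL0 R0 Rhome px [[246.0, 140.5], [260.9, 127.3], [250.2, 124.0]] pinpoint knob [([257.6, 136.5], 0.64), ([250.1, 121.2], 0.57)]
wrist ballL0 R0 Rhome px [[97.7, 300.4], [248.3, 299.5], [244.0, 219.7]] pinpoint knob [([236.9, 222.7], 0.97)]
```

View pics/wrist11.png

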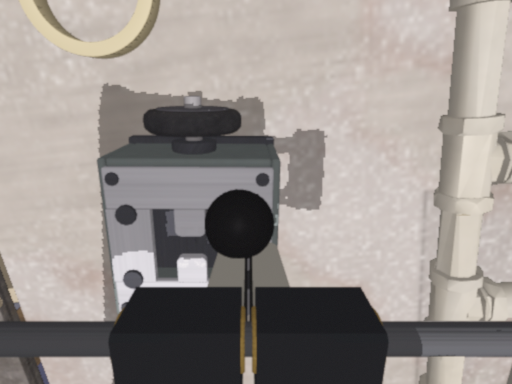

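Force has risen to 14 N with the tool at x = 17.1 mm, where 16.5 mm was expected at home, so the lever is against the end stop. I back off and rise clear.

Emit:
jog_arm:
  commands: [1,0,0.006,0,0,1,0,0.008,0,0,1,0,0.01,0,0,1,0,0.01,0,0,1,0,0.01,0,0,1,0,0,-0.03,0,1,0,0,-0.03,0,1,0,0,-0.03,0,1,0,0.03,-0.03,0,1,0,0.03,-0.02,0,1,0,0.03,0,0,1,0,0.02,0,0,1,0,0,0,0,1,0,0,0,0]

```text
t: 16.95
tool_pos: [0.512, -0.0669, 0.2673]
orientation: [-2.091, 2.342, -0.004]
force: [0.3, 0.1, 0.2]
opening: 0.0008
```

```bash
python3 look.py 12 16.5 -38 126; python3 - <<'E'
from plant import robot
import cv2
cv2.imwrite("pics/top12.png",robot.read_camera("top")["img"]);cv2.imwrite("pics/scenefull12.png",robot.read_camera("scene")["img"])
E
```

```text
t 16.95 rig pos mm [-133.7  -38.   267.3] F [0.3 0.1 0.2] open 0.0007692701000115267
tool delta [-0.0005 -0.1497  0.1417] tool x yaw -90.16492919634499  want -90; toolz [ 0.003 -0.001 -1.   ] world [ 0.6612287  -0.08338167  0.126     ]
scene ballL0 R0 Rhome px [[246.0, 140.5], [260.9, 127.3], [250.2, 124.0]] pinpoint knob []
wrist ballL0 R0 Rhome px [[148.6, 21.7], [247.7, 21.4], [244.9, -37.4]] pinpoint knob []
```

View pics/wrist12.png

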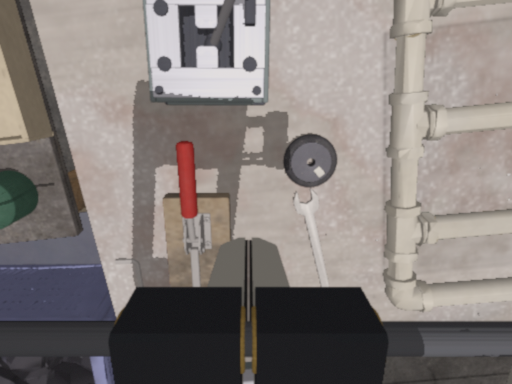

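View pics/scene12.png

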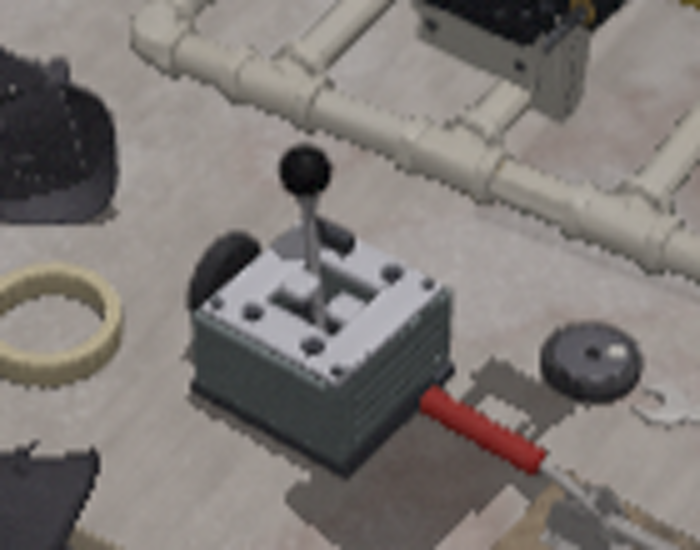

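View pics/scenefull12.png

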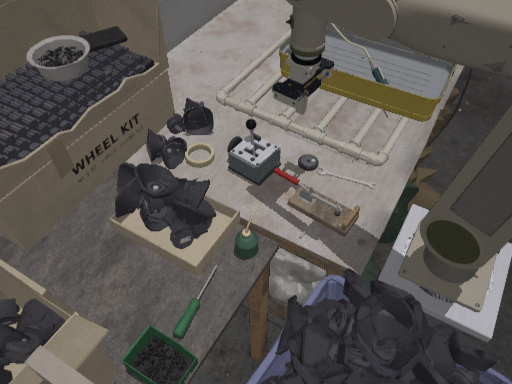

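The arm is clear and the scene view shows the ball at (250.6,123.4) against (250.2,124.0) predicted for home. The scene is coarse (about 4 mm per pixel), so I take a closer wrist view.

Emit:
jog_arm:
  commands: [1,0,-0.028,0,0,1,0,-0.028,0,0,1,0,-0.028,0,0,1,0,-0.016,0,0,1,0,0,0,0,1,0,0,0,0]

```text
t: 17.75
tool_pos: [0.6113, -0.078, 0.2648]
orientation: [2.092, -2.342, -0.003]
force: [-1.0, -0.0, 0.9]
opening: 0.0003
```

```bash
python3 look.py 13 16.5 -38 126
```

```text
t 17.75 rig pos mm [-33.7 -38.2 264.8] F [-1.  -0.   0.9] open 0.00033085793875013887
tool delta [-0.0003 -0.0505  0.1387] tool x yaw -90.14660423183173  want -90; toolz [-0.002  0.    -1.   ] world [ 0.6612287  -0.08338167  0.126     ]
scene ballL0 R0 Rhome px [[246.0, 140.5], [260.9, 127.3], [250.2, 124.0]] pinpoint knob [([251.9, 121.4], 0.74)]
wrist ballL0 R0 Rhome px [[158.7, 150.0], [248.0, 149.6], [245.5, 99.6]] pinpoint knob [([244.3, 102.8], 0.87)]
```

View pics/wrist13.png

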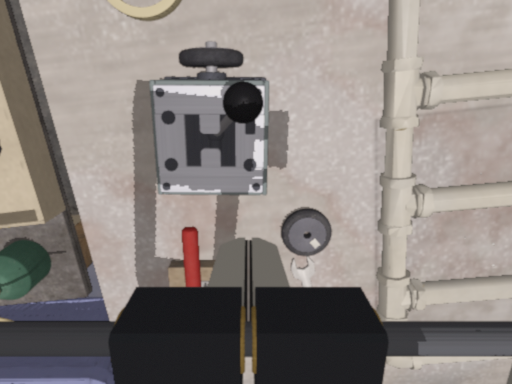

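```bash
python3 - <<'E'
from h import *
from plant import robot
import cv2
p=robot.read_camera("wrist");g=cv2.cvtColor(p["img"],6)
c=g[60:210,135:285];cv2.imwrite("pics/w14.png",cv2.resize(p["img"][60:210,135:285],None,fx=4,fy=4,interpolation=2))
# ball: dark blob
m=(g[75:130,215:270]<30).astype(np.uint8);n,l,st,ce=cv2.connectedComponentsWithStats(m);i=1+st[1:,4].argmax();print(st[i],ce[i]+[215,75])
(x,y),r=cv2.minEnclosingCircle(np.argwhere(l==i)[:,::-1].astype(np.float32));print("ball circle",x+215,y+75,r)
print("plugs pred",proj(p,rigpts(RIG,np.array([[24,41,84],[-24,41,84],[-24,-41,84]])/1e3)).round(1).tolist())
for s in (.25,.28,.3,.318,.33): print(s,proj(p,rigpts(RIG,ball(.3,s))).round(1))
E
```

```text
[  9   7  38  41 946] [242.39852008 103.34038055]
ball circle 242.83636283874512 102.34545516967773 20.36273765563965
plugs pred [[168.2, 115.6], [171.6, 162.9], [250.5, 162.6]]
0.25 [[246.4 110.3]]
0.28 [[246.  105.6]]
0.3 [[245.7 102.5]]
0.318 [[245.5  99.7]]
0.33 [[245.3  97.8]]
```

View pics/w14.png

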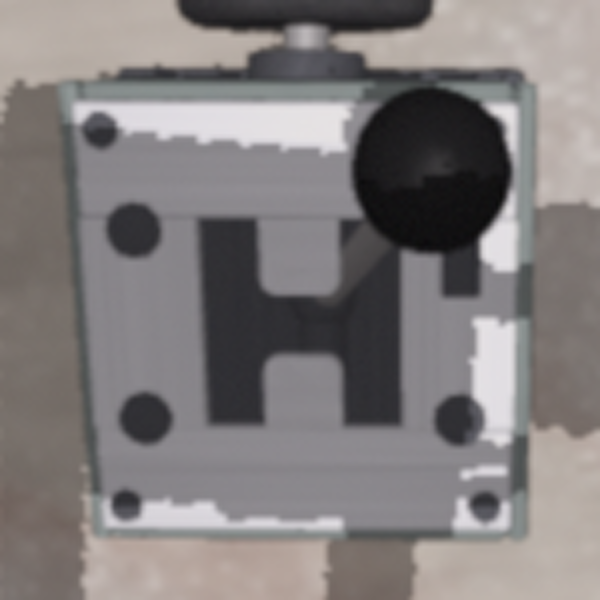

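```bash
python3 - <<'E'
from plant import robot
import cv2,numpy as np
a=cv2.imread("pics/scene0.png");b=robot.read_camera("scene")["img"]
d=np.abs(a.astype(int)-b).max(2)
for n,(r0,r1,c0,c1) in dict(loosewheel=(152,172,296,320),spanner=(165,190,318,378),hexkey=(230,246,302,334),oilcan=(200,262,232,266),driver=(262,338,172,220)).items(): print(n,(d[r0:r1,c0:c1]>40).sum())
cv2.imwrite("pics/end.png",b)
print(robot.read_state()["t"],robot.close_job())
E
```

```text
loosewheel 0
spanner 0
hexkey 343
oilcan 39
driver 0
the job is handed in; nothing more can be done
18.05 None
```

View pics/end.png

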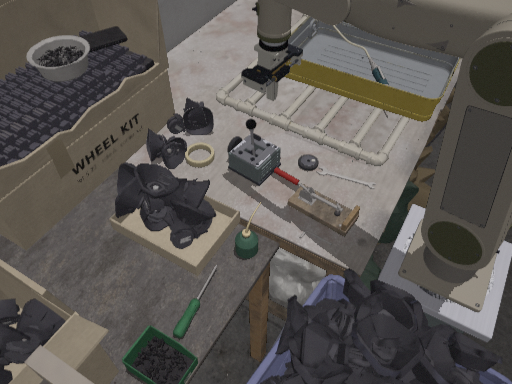

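The gear lever is now in the far right-hand slot, the one beside the raised bar, and I handed the job in at 18 s. I used only the closed fingertips. They pushed the ball from the left lane's far end back to the middle, across the gate to the right lane, then away into the slot. It never went into the near right slot beside the plug, and the knob was never between the fingers.

**Fully home:**
- The last push met a stop: the force rose to 14 N, against about 2 N to move the lever. The fingertips were at x = 17.1 mm, where 16.5 mm was expected at home.
- After the arm backed off, a close wrist view put the shift at about 0.31 (0.318 is fully home). That is within what the picture can resolve, roughly 0.01.
- The same view put the cross tilt at about 0.285, within the play.
- The network's knob positions in the scene view disagreed with each other by up to about 15 pixels during the job, so I measured the ball from the pictures instead.

**Bystanders:** comparing the first and last scene pictures, the loose wheel, spanner and screwdriver are unchanged. The check disagreed at two places:
- **Hex key:** many changed pixels, and I could not make it out clearly in the last picture. The arm's shadow now falls there, which probably explains it.
- **Oil can:** a few changed pixels, but it stands in the same place.

The fingers never went near either, and nothing touched the arm at hand-in.

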